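# Unclip a punch insert and hold it over its die pocket

## Robot

A 6-joint arm with a two-finger parallel gripper is mounted at the origin on the work surface. World frame = base frame: x ahead of the robot, y to its left, z up, the work surface at z = 0. Lengths are in m, angles in degrees, forces in N, time in s.
With the tool pointing down it reaches from about 0.25 to 0.725 m from the base axis. Payload 9.7 kg.
Tool frame: the origin (TCP) lies midway between the tips of the shut fingers; the grasp point (between the pads) lies 19 mm behind it; z points along the fingers, y is the line along which they close (so a half turn about z gives the same grasp; the last joint's range is limited). The gripper opens to 85 mm and grips with 20 to 120 N. Pads are 22 mm wide; open, the fingers measure 114 mm over their backs; the gripper's body (76 mm by 85 mm) begins 54 mm behind the grasp point. The pads swing forward as they close: fully open they stand 13 mm farther back than shut.
Start: joints at [73.052, 4.979, 10.078, 95.1, 0, 90], TCP at [0.16, 0.526, 0.231] pointing down, gripper open.
Joint ranges: [-179.16, 179.16], [-48.56, 103.87], [-65.8, 70.77], [-126.05, 130.52], [-82.76, 87.17], [-180, 180]. Speed limits (degrees/s): [127.2, 127.2, 147.25, 180, 180, 180].

## Interface

Orientations are given as [roll, pitch, yaw] about the fixed x, y, z axes, in that order (R = Rz(yaw) Ry(pitch) Rx(roll)).
In Python, from workcell import bot gives the robot as it stands. The module is installed in compiled form; this text tells all that it offers.
- The arm moves only by the tool send_rows, never from a script. Its argument "moves" is one flat list of numbers, 7 for each row, row after row: the shift along the world's x, y, z normalised to -1 to 1, where 1 is 0.025 m, then the turn, a rotation vector about the world's x, y, z normalised to -1 to 1, where 1 is 0.15 rad, then the closure, from -1 (fully open) to 1 (shut), so that 0 is half open. A call has 1 to 8 rows; each row shifts and turns the commanded pose from where the row before left it; what a row does not reach is not made up. A row lasts 1/8 s, in which the tool goes at most 62.5 mm and 10.7 degrees, less where a joint would pass 70% of its speed; a pose out of reach is approached as far as the arm can. A call with a number of a shift or a turn outside -1 to 1 is refused whole. A call with a gripper value outside its range is refused whole. The fingers move at their own pace and stop on an object; "squeeze" is the grip in N (left out, the last holds). Time passes only in rows, so rows that do not move let the fingers close. It gives the time, the measured TCP pose, the force, the opening and the grip force at its end, in the units of the state.
- bot.get_obs(): the state, without advancing time (a new reading comes with each control period).
- bot.camera(name): name is "scene" or "top" or "wrist"; returns a dict with "color" (384x512x3 uint8, red, green, blue), "camera_matrix" (3x3 intrinsics, pixels), "D" ([k1, k2, p1, p2, k3] as OpenCV has them; the pictures are not rectified), "R" (3x3) and "t" (3): a world point X has camera coordinates R X + t. Camera axes: x right, y down, z forward; pixel columns grow to the right and rows downward; lengths in m; the calibration is good to about 2 mm. A picture is of the moment at which its call begins. There is no depth.
- bot.job_done(): hands the job in; it is judged then, once.
Trained networks look in the newest picture that a camera, given by its name, has taken for a name from the list of things; names that differ only in an ending like _2 or _b are one class to them, and where a whole thing is asked for, a point or a joint stands for the part that bears it (a point fixed in the world has none). Each returns a list of dicts, best first, with "p" (0 to 1); they miss things now and then, are a little off and sometimes report something else, mostly with a low value. They report only what shows in the picture. A call takes as long as a camera call. They do not tell look-alikes from the thing itself.
- bot.boxes_of(camera, query): "extent" ([left, top, right, bottom] in pixels, round what is visible of it).
- bot.trace(camera, query): "region" (384x512 bool, what is visible of it) and "extent" ([left, top, right, bottom] in pixels, round what is visible of it).
- bot.landmark_of(camera, query): "pixel" ([column, row] in pixels: a listed point, or the origin of a listed thing).
The state is a dict: "time": time; "q": joint angles; "qd": joint speeds; "joint_efforts": joint torques, N m; "ee_pos": TCP position; "tcp_rot": TCP orientation; "wrist_force": force on the tool from outside, world axes, zero at the start; "torque": the same for the moment, N m; "opening": finger opening in m; "grasp_force": force on a finger pad.
Only numpy, scipy, OpenCV 4.12 (cv2) and the standard library are available. Lean on these libraries where they do the work, as an engineer would, in place of code of your own. Each camera call takes 0.05 s, during which the arm holds its last target. There are 200 camera calls.

## Task

Pull the yellow-headed punch insert straight up out of the sprung catches of the storage rail, carry it over the dark stripper bar of the press tool and stop with its foot hovering about 10 mm above the rectangular pocket, upright, centred and squared up with it, as if ready to be lowered straight in. Do not lower it in: finish while still holding it there, motionless, so that the fitter can check the fit. Neither the insert nor the gripper may touch the press tool at any time, and the blue-headed insert and everything else on the bench stay where they are.

Things in the scene. Friction and masses are not known exactly. Their poses are not given: they have to be found in the camera images.
- insert: punch insert to handle: upright steel block, yellow head, 80 mm tall, 0.3 to 0.6 kg. Foot 30 (its x) by 20 mm (its y), z = 0 to 50 mm, grooved across both y faces at z = 12 to 20 mm; head 36 (x) by 26 mm (y), z = 50 to 80 mm. Origin: centre of its underside, z up. Starts upright in either bay of the rail, standing on the bay floor, axes parallel to the rail's
- spare: an insert of the same shape and size but with a blue head, in the other bay of the rail; stays there. Origin at the centre of its underside
- rail: fixed aluminium storage rail, 75 (x) by 230 mm (y); origin: centre of its underside, on the bench. Bays, open at the top, at y = -55 and +55 mm: floor 10 mm, walls 34 mm above the bench, 1.5 mm play round the foot. A sprung roller on each y side sits in the insert's groove: lifting takes 10 to 20 N in the first 5 mm, then only the weight and light drag; the foot is clear after 26 mm
- die: fixed lower half of a press tool: steel plate 280 (x) by 300 (y) by 30 mm, origin: centre of its underside, on the bench. It carries the stripper bar, two die blocks at x = 0, y = -55 and +55 mm, squared up with the plate, and two round guide pillars at x = -110 and +110, y = +122 mm, 48 mm wide at the foot, tops 151 mm above the bench
- bar_top (a point): middle of the top face of the dark stripper bar, which stands along the -y edge of the die plate, between rail and pockets; 240 mm long along x, 28 mm thick along y, top 115 mm above the bench
- dieblock: fixed green-painted steel die block with the RECTANGULAR pocket, 80 x 80 x 30 mm, on the die plate in either of the two places; top face 60 mm above the bench. Origin at the centre of its underside
- dieblock_hole0 (a point): centre of the mouth of the rectangular pocket, at the level of the die block's top face (60 mm above the bench), z up. The pocket is 42 mm along x, 32 mm along y, 22 mm deep: 6 mm of room all round the insert's foot (long side to long side)
- roundblock: fixed green-painted die block of the same size with a ROUND pocket 38 mm wide, in the other place: not the target
- bush: loose steel guide bush, a ring 36 mm wide, 32 mm tall, standing on the die plate; stays put
- tape: loose yellow and black tape measure, 62 x 32 x 58 mm; stays put
- eyebolt: loose yellow lifting eye bolt on a steel foot, 61 mm tall; stays put
- disc: loose round stepped steel disc, 84 mm wide, 26 mm tall; stays put
- driver: loose screwdriver with a red handle, 190 mm long, lying flat; stays put
- spanner: loose spanner, 180 mm long, lying flat; stays put
Not all that is in view belongs to the job. What is shaped like the insert but purple or red is not meant.

How it is judged:
By the outcome, as a careful person would: the job done as asked, in the order asked, and still so for the second after the job is handed in, while the arm keeps its last pose, push and grip.
It also fails if it takes over 38 s, if anything falls off the work surface, if the arm or the gripper's body presses on something with over 40 N, if the wrist force passes 120 N, or if a joint passes its speed limit or range.

## Working session

There is one attempt and no reset: what is moved stays moved. The work goes in short steps, Python scripts to look and compute and a tool call to move; the robot and the scene stay as the last step left them, time stands still between calls to the robot, and variables do not carry over. Pictures are saved under pics/ and viewed, at most 12 in all, crops included, and the job is handed in when it is done.

Besides the shell and the picture viewer there is one more tool, called after "Emit:" by a JSON object that holds its "api" and its "payload". send_rows: Moves the arm, as the interface text tells. Its arguments: {"type":"object","properties":{"moves":{"type":"array"},"squeeze":{"type":"number"}},"required":["moves"]}

```bash
mkdir -p pics
python3 - <<'E'
from workcell import bot
import cv2,numpy as np
o=bot.get_obs(); print(o)
for c in("scene","top","wrist"):
    d=bot.camera(c); cv2.imwrite(f"pics/{c}0.png",d["color"][:,:,::-1])
    print(c,d["camera_matrix"].tolist(),d["D"],d["R"].tolist(),d["t"])
    for n in("insert","spare","rail","die","bar_top","dieblock","dieblock_hole0","roundblock"):
        print(n,[(np.round(x["pixel"]).tolist(),round(x["p"],2)) for x in bot.landmark_of(c,n)[:3]])
a=[cv2.imread(f"pics/{c}0.png") for c in("scene","top")]
cv2.imwrite("pics/both.png",cv2.resize(np.vstack(a),None,fx=.78,fy=.78))
E
```

```text
{'time': 0.0, 'q': array([ 7.30514294e+01,  5.01189613e+00,  1.00335875e+01,  9.50999727e+01,
       -2.81964045e-04,  9.00006732e+01]), 'qd': array([ 0.0148552 ,  0.00870434, -0.08795993, -0.00818572, -0.01532679,
       -0.01489188]), 'joint_efforts': array([ 2.63116301e-03, -5.20387387e+01,  4.64804292e+01,  1.61882717e-02,
       -1.72116529e-06,  1.35854447e-05]), 'ee_pos': array([0.16026457, 0.52588482, 0.23056768]), 'tcp_rot': array([-1.79921719e+02,  2.82883510e-04,  1.63050757e+02]), 'wrist_force': array([ 0.10121022,  0.34701168, -0.1475422 ]), 'torque': array([-0.00305866,  0.00357523,  0.02790489]), 'grasp_force': 0.0, 'opening': 0.08557160456120028}
scene [[412.2888378861997, 0.0, 251.3167599711823], [0.0, 412.2888378861997, 188.7022273791987], [0.0, 0.0, 1.0]] [-0.05112701  0.          0.          0.          0.        ] [[0.552297507647468, 0.833444381064113, -0.018382783223777947], [0.6422509260763849, -0.4394512254972444, -0.6280098473455618], [-0.5314896151388292, 0.33504191391768784, -0.7779882421463397]] [-0.3479848  -0.31696519  1.53913687]
insert [([91.0, 273.0]
[... 924 characters left out ...]
], 0.32)]
bar_top [([234.0, 189.0], 0.91)]
dieblock [([211.0, 196.0], 0.87)]
dieblock_hole0 [([210.0, 196.0], 0.96), ([347.0, 200.0], 0.37)]
roundblock [([179.0, 203.0], 0.97), ([334.0, 166.0], 0.34)]
wrist [[267.4332927784243, 0.0, 254.38225132244523], [0.0, 267.4332927784243, 194.49332823642163], [0.0, 0.0, 1.0]] [-0.03603561  0.          0.          0.          0.        ] [[0.2908983251228744, 0.9567539356482444, 0.0002665751325462657], [0.9227777874783453, -0.28064154379842104, 0.2640482509523762], [0.2527040153564573, -0.07656520434266287, -0.9645094349495444]] [-0.54977039 -0.03475995  0.37718921]
insert []
spare []
rail []
die []
bar_top []
dieblock []
dieblock_hole0 []
roundblock []
```

View pics/both.png

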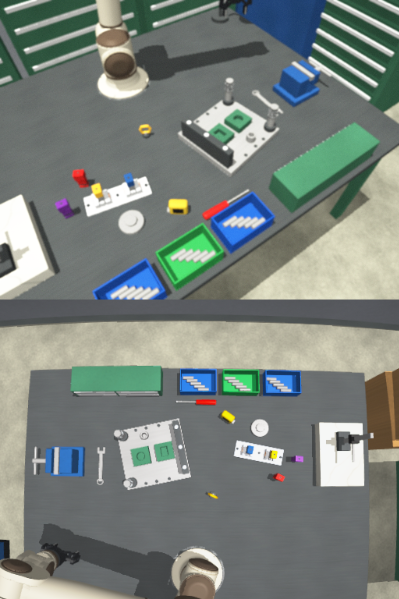

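View pics/wrist0.png

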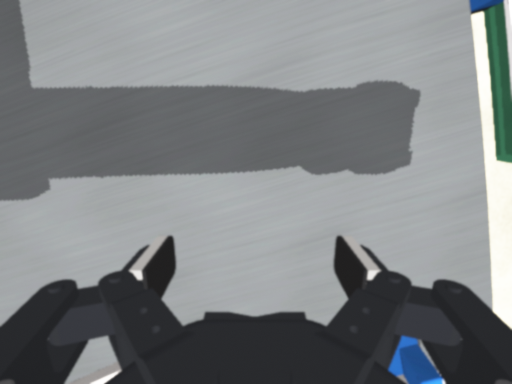

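```bash
cat > h.py <<'E'
import numpy as np,cv2
def ray(d,px,z):
    u=cv2.undistortPoints(np.array([[px]],float),d["camera_matrix"],d["D"])[0,0]
    R,t=np.array(d["R"]),np.array(d["t"]); c=-R.T@t; v=R.T@np.array([u[0],u[1],1]); return c+v*(z-c[2])/v[2]
def proj(d,X):
    return cv2.projectPoints(np.array(X,float).reshape(-1,3),cv2.Rodrigues(np.array(d["R"]))[0],np.array(d["t"]),d["camera_matrix"],d["D"])[0][:,0]
E
python3 - <<'E'
from workcell import bot
from h import *
for c in("top","scene"):
    d=bot.camera(c)
    for n,z in(("insert",.01),("spare",.01),("rail",0),("die",0),("bar_top",.115),("dieblock",.03),("dieblock_hole0",.06),("roundblock",.03),("eyebolt",0)):
        for x in bot.landmark_of(c,n)[:4]: print(c,n,np.round(ray(d,x["pixel"],z),3)[:2],np.round(x["pixel"]),round(x["p"],2))
    hsv=cv2.cvtColor(d["color"],cv2.COLOR_RGB2HSV)
    for nm,lo,hi in(("yel",20,35),("blue",100,125)):
        m=cv2.inRange(hsv,(lo,120,90),(hi,255,255)); n,_,st,ce=cv2.connectedComponentsWithStats(m)
        for i in range(1,n):
            if 15<st[i,4]<400: print(c,nm,ce[i].round(1),st[i,4],ray(d,ce[i],.085).round(3)[:2])
d=bot.camera("top")["color"][:,:,::-1]
cv2.imwrite("pics/crop.png",cv2.resize(d[140:270,145:395],None,fx=3.2,fy=3.2,interpolation=3)[:,:800])
E
```

```text
top insert [ 0.557 -0.339] [345. 200.] 0.61
top insert [ 0.464 -0.368] [353. 225.] 0.59
top insert [ 0.537 -0.457] [376. 205.] 0.5
top insert [ 0.742 -0.143] [292. 150.] 0.42
top spare [ 0.573 -0.23 ] [316. 195.] 0.66
top rail [ 0.569 -0.281] [329. 197.] 0.56
top die [0.562 0.212] [196. 198.] 0.78
top bar_top [0.592 0.072] [233. 187.] 0.88
top dieblock [0.571 0.147] [213. 195.] 0.61
top dieblock_hole0 [0.57  0.153] [210. 194.] 0.72
top roundblock [0.646 0.258] [183. 174.] 0.75
top roundblock [0.548 0.255] [183. 201.] 0.6
top eyebolt [ 0.37 -0.07] [272. 250.] 0.62
top yel [291.8 149.3] 167 [ 0.731 -0.133]
top yel [350.2 198.3] 85 [ 0.559 -0.34 ]
top yel [272.4 251.2] 44 [ 0.373 -0.066]
top blue [320.2 192.2] 71 [ 0.58  -0.233]
top blue [  1.6 322.2] 87 [0.09  0.921]
scene insert [ 0.465 -0.373] [109. 238.] 0.8
scene insert [ 0.553 -0.349] [129. 256.] 0.63
scene insert [ 0.544 -0.459] [ 90. 274.] 0.59
scene spare [0.501 0.136] [264. 169.] 0.71
scene spare [ 0.576 -0.229] [172. 242.] 0.55
scene rail [ 0.556 -0.288] [151. 248.] 0.59
scene die [0.556 0.2  ] [291. 174.] 0.6
scene bar_top [0.578 0.08 ] [264. 170.] 0.9
scene bar_top [ 0.756 -0.311] [168. 290.] 0.21
scene dieblock [ 0.592 -0.233] [172. 242.] 0.63
scene dieblock [0.576 0.149] [282. 178.] 0.59
scene dieblock_hole0 [0.572 0.151] [282. 171.] 0.93
scene roundblock [0.56  0.264] [308. 160.] 0.88
scene eyebolt [ 0.362 -0.071] [187. 172.] 0.71
scene yel [185.5 165. ] 122 [ 0.407 -0.086]
scene yel [124.1 243.5] 194 [ 0.56  -0.346]
scene blue [165.1 229.7] 144 [ 0.582 -0.239]
```

View pics/crop.png

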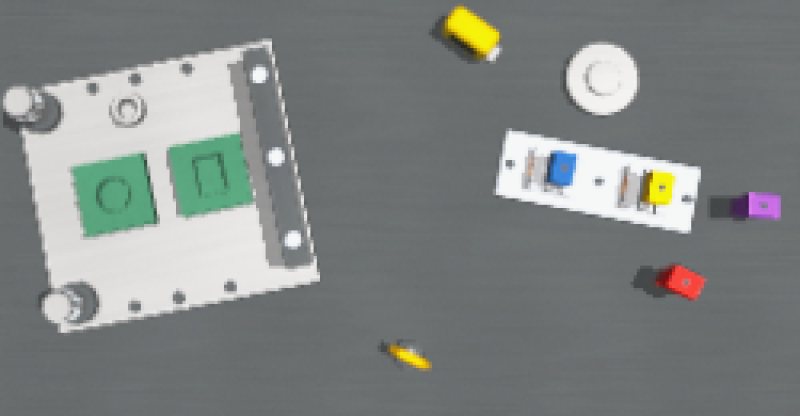

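Emit:
{"api": "send_rows", "payload": {"moves": [0.95,-0.94,0,0,0,0.05,-1,0.95,-0.94,0,0,0,0.05,-1,0.95,-0.94,0,0,0,0.05,-1,0.95,-0.94,0,0,0,0.05,-1,0.95,-0.94,0,0,0,0.05,-1,0.95,-0.94,0,0,0,0.05,-1,0.95,-0.94,0,0,0,0.05,-1,0.95,-0.94,0,0,0,0.05,-1]}}

```text
time: 3.4
ee_pos: [0.351, 0.3373, 0.2314]
tcp_rot: [180.0, 0.0, 166.5]
wrist_force: [0.1, 0.2, -0.2]
opening: 0.0856
grasp_force: 0.0
```

Emit:
{"api": "send_rows", "payload": {"moves": [0.95,-0.94,0,0,0,0.05,-1,0.95,-0.94,0,0,0,0.05,-1,0.95,-0.94,0,0,0,0.05,-1,0.95,-0.94,0,0,0,0.05,-1,0.95,-0.94,0,0,0,0.05,-1,0.95,-0.94,0,0,0,0.05,-1,0.95,-0.94,0,0,0,0.05,-1,0.95,-0.94,0,0,0,0.05,-1]}}

```text
time: 4.4
ee_pos: [0.5411, 0.1492, 0.2313]
tcp_rot: [180.0, 0.0, 169.9]
wrist_force: [0.3, 0.6, -0.1]
opening: 0.0853
grasp_force: 0.0
```

Emit:
{"api": "send_rows", "payload": {"moves": [0,0,0,0,0,0,-1,0,0,0,0,0,0,-1]}}

```text
time: 4.65
ee_pos: [0.54, 0.1503, 0.2312]
tcp_rot: [180.0, -0.0, 169.9]
wrist_force: [-0.5, 0.1, -1.2]
opening: 0.0851
grasp_force: 0.0
```

Run:
```python
from workcell import bot
from h import *
import pickle
d=bot.camera("wrist"); o=bot.get_obs(); print(o["time"],o["ee_pos"],o["tcp_rot"],o["q"])
pickle.dump(d,open("w1.pkl","wb")); cv2.imwrite("pics/w1.png",d["color"][:,:,::-1])
for n,z in(("bar_top",.115),("dieblock",.03),("dieblock_hole0",.06),("roundblock",.03)):
    for x in bot.landmark_of("wrist",n)[:2]: print(n,np.round(ray(d,x["pixel"],z),4)[:2],np.round(x["pixel"],1),round(x["p"],2))
```

```text
4.7 [0.5398649  0.15057243 0.23137252] [ 1.79993546e+02 -9.90956504e-03  1.69946024e+02] [1.55790518e+01 6.44612861e+00 1.16747930e+01 9.52348066e+01
 1.01059007e-02 2.56330281e+01]
bar_top [0.5898 0.0755] [193.4 247.2] 0.93
dieblock [0.5688 0.15  ] [258.1 195.2] 0.55
dieblock_hole0 [0.5708 0.1509] [259.5 203.2] 0.8
dieblock_hole0 [0.5422 0.2527] [340.1 166. ] 0.67
roundblock [0.5457 0.2585] [337.6 164.2] 0.81
roundblock [0.5716 0.1533] [260.9 196.8] 0.65
```

View pics/w1.png

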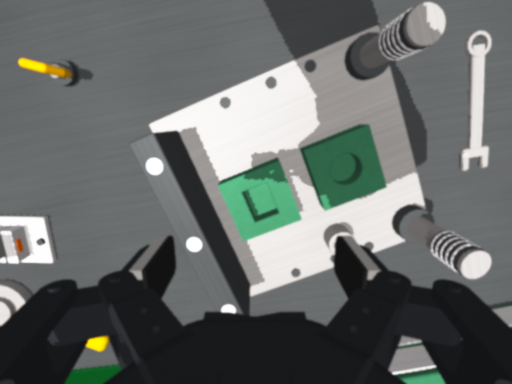

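Run:
```python
from h import *
import pickle
d=pickle.load(open("w1.pkl","rb"))
# world grid at z=.06, 0.25 mm/px, x down, y right
xs=np.arange(.50,.64,.00025); ys=np.arange(.07,.32,.00025)
Y,X=np.meshgrid(ys,xs); P=proj(d,np.stack([X,Y,X*0+.06],-1)).astype(np.float32).reshape(X.shape+(2,))
w=cv2.remap(d["color"],P[...,0],P[...,1],cv2.INTER_CUBIC)
hsv=cv2.cvtColor(w,cv2.COLOR_RGB2HSV); m=cv2.inRange(hsv,(55,90,25),(90,255,255)); m=cv2.morphologyEx(m,cv2.MORPH_OPEN,np.ones((9,9)))
cs,_=cv2.findContours(m,cv2.RETR_EXTERNAL,2)
for c in cs:
    if cv2.contourArea(c)<20000: continue
    r=cv2.minAreaRect(c); b=cv2.boxPoints(r); cv2.polylines(w,[b.astype(int)],1,(255,0,0),1)
    print("ctr",.50+r[0][1]*.00025,.07+r[0][0]*.00025,"size",np.array(r[1])*.25,"ang",r[2]); 
cv2.imwrite("pics/warp.png",cv2.resize(w[:,:,::-1],(800,448)))
```

```text
ctr 0.5680767364501953 0.15145689392089845 size [81.73560333 78.89570618] ang 77.58074188232422
ctr 0.5452719497680664 0.2573975524902344 size [81.64649963 80.59885406] ang 77.90524291992188
```

View pics/warp.png

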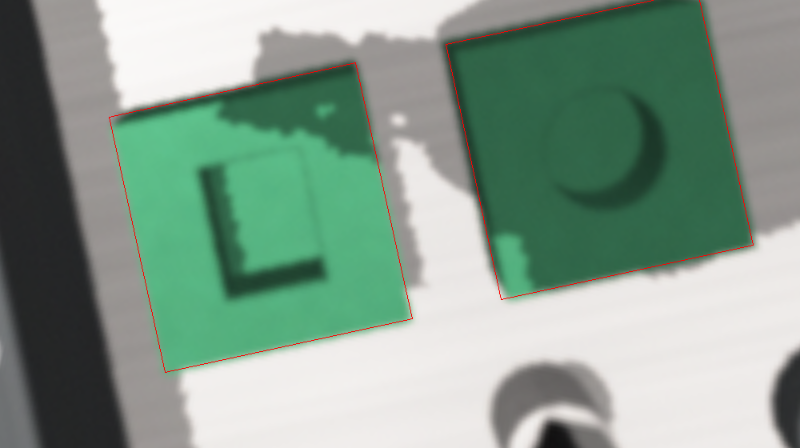

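Emit:
{"api": "send_rows", "payload": {"moves": [0,-0.98,0,0,0,0,-1,0,-0.98,0,0,0,0,-1,0,-0.98,0,0,0,0,-1,0,-0.98,0,0,0,0,-1,0,-0.98,0,0,0,0,-1,0,-0.98,0,0,0,0,-1,0,-0.98,0,0,0,0,-1,0,-0.98,0,0,0,0,-1]}}

```text
time: 5.9
ee_pos: [0.5402, -0.0462, 0.2315]
tcp_rot: [180.0, 0.0, 170.0]
wrist_force: [-0.2, 0.9, 0.1]
opening: 0.0851
grasp_force: 0.0
```

Emit:
{"api": "send_rows", "payload": {"moves": [0,-0.98,0,0,0,0,-1,0,-0.98,0,0,0,0,-1,0,-0.98,0,0,0,0,-1,0,-0.98,0,0,0,0,-1,0,-0.98,0,0,0,0,-1,0,-0.98,0,0,0,0,-1,0,-0.98,0,0,0,0,-1,0,-0.98,0,0,0,0,-1]}}

```text
time: 6.9
ee_pos: [0.5404, -0.2422, 0.2315]
tcp_rot: [-180.0, 0.0, 170.0]
wrist_force: [0.8, 0.0, -0.9]
opening: 0.0854
grasp_force: 0.0
```

Emit:
{"api": "send_rows", "payload": {"moves": [0,-0.98,0,0,0,0,-1,0,-0.98,0,0,0,0,-1,0,-0.98,0,0,0,0,-1,0,-0.98,0,0,0,0,-1,0,0,0,0,0,0,-1,0,0,0,0,0,0,-1]}}

```text
time: 7.65
ee_pos: [0.5403, -0.3398, 0.2312]
tcp_rot: [180.0, -0.0, 169.9]
wrist_force: [-0.4, -0.1, 0.3]
opening: 0.085
grasp_force: 0.0
```

Run:
```python
from workcell import bot
from h import *
import pickle
d=bot.camera("wrist"); o=bot.get_obs(); print(o["time"],o["ee_pos"],o["tcp_rot"],o["q"])
pickle.dump(d,open("w2.pkl","wb"))
for n,z in(("insert",.01),("spare",.01),("rail",0)):
    for x in bot.landmark_of("wrist",n)[:3]: print(n,np.round(ray(d,x["pixel"],z),4)[:2],np.round(x["pixel"],1),round(x["p"],2))
x0,y0=.48,-.41
xs=np.arange(x0,.64,.00025); ys=np.arange(y0,-.19,.00025)
def warp(z):
    Y,X=np.meshgrid(ys,xs); P=proj(d,np.stack([X,Y,X*0+z],-1)).astype(np.float32).reshape(X.shape+(2,))
    return cv2.remap(d["color"],P[...,0],P[...,1],cv2.INTER_CUBIC)
w=warp(.09)
hsv=cv2.cvtColor(w,cv2.COLOR_RGB2HSV)
for lo,hi in((18,36),(100,125)):
    m=cv2.inRange(hsv,(lo,110,60),(hi,255,255)); m=cv2.morphologyEx(m,cv2.MORPH_OPEN,np.ones((7,7)))
    for c in cv2.findContours(m,cv2.RETR_EXTERNAL,2)[0]:
        if cv2.contourArea(c)<3000: continue
        r=cv2.minAreaRect(c); cv2.polylines(w,[cv2.boxPoints(r).astype(int)],1,(255,0,0),1)
        print("ctr",x0+r[0][1]*.00025,y0+r[0][0]*.00025,"size",np.array(r[1])*.25,"ang",r[2])
cv2.imwrite("pics/w2.png",np.vstack([cv2.resize(w[:,:,::-1],(450,327)),cv2.resize(d["color"][:,:,::-1],(450,270))]))
```

```text
7.7 [ 0.54037119 -0.33948837  0.23134427] [ 1.79987178e+02 -3.86893067e-03  1.69946114e+02] [-3.21437607e+01  1.77363491e+01  2.48997469e+01  9.71718044e+01
  1.04254680e-02 -2.20898753e+01]
insert [ 0.56   -0.3436] [254.3 185.6] 0.84
insert [ 0.5318 -0.4573] [170.3 180.1] 0.71
insert [ 0.4509 -0.3734] [217.1 109.1] 0.68
spare [ 0.5773 -0.2388] [330.3 184.8] 0.93
rail [ 0.5672 -0.2904] [291.8 182.5] 0.77
ctr 0.5541009979248047 -0.34438200378417966 size [27.90613174 43.17847824] ang 10.30484676361084
ctr 0.5743894271850586 -0.23992787170410154 size [32.35916138 41.72370911] ang 11.309932708740234
```

View pics/w2.png

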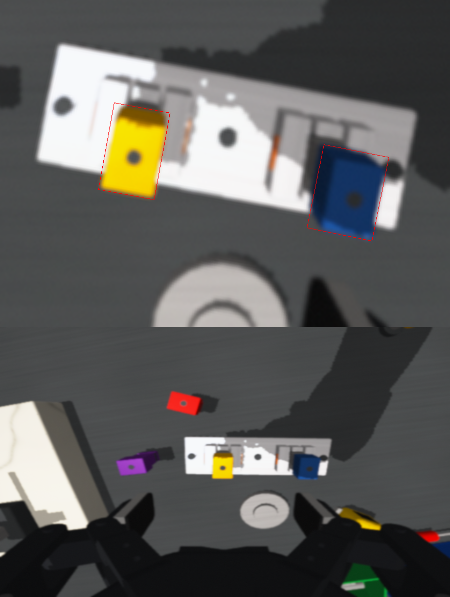

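Emit:
{"api": "send_rows", "payload": {"moves": [0.165,-0.05,-0.9,0,0,-0.012,-1,0.165,-0.05,-0.9,0,0,-0.012,-1,0.165,-0.05,-0.9,0,0,-0.012,-1,0.165,-0.05,-0.9,0,0,-0.012,-1,0,0,-0.9,0,0,0,-1,0,0,-0.9,0,0,0,-1,0,0,-0.8,0,0,0,-1,0,0,-0.73,0,0,0,-1]}}

```text
time: 8.85
ee_pos: [0.5569, -0.3444, 0.0574]
tcp_rot: [-180.0, 0.0, 169.5]
wrist_force: [-0.1, 0.1, 0.7]
opening: 0.0854
grasp_force: 0.0
```

Emit:
{"api": "send_rows", "payload": {"moves": [0,0,0,0,0,0,-1,0,0,0,0,0,0,0.2,0,0,0,0,0,0,0.2,0,0,0,0,0,0,0.2], "squeeze": 30}}

```text
time: 9.35
ee_pos: [0.5571, -0.3451, 0.0588]
tcp_rot: [-180.0, 0.1, 169.5]
wrist_force: [-0.1, 0.7, 0.4]
opening: 0.0342
grasp_force: 0.0
```

Run:
```python
from workcell import bot
import cv2
o=bot.get_obs(); print(o)
d=bot.camera("wrist"); s=bot.camera("scene"); 
import numpy as np
a=s["color"][200:290,70:210]
cv2.imwrite("pics/w3.png",np.vstack([d["color"][:,:,::-1],cv2.resize(a,(512,216),interpolation=3)[:200,:,::-1]]))
```

```text
{'time': 9.35, 'q': array([-3.17765435e+01,  1.93680373e+01,  7.84513467e+00,  7.84165489e+01,
       -1.18659326e-03, -2.12876378e+01]), 'qd': array([-0.01097668,  0.05286468, -0.24194995, -0.07296124, -0.05659945,
       -0.0463575 ]), 'joint_efforts': array([ 2.26007192e-02, -6.78351617e+01,  4.67557633e+01, -3.17079604e-03,
        4.72830907e-04,  1.14627437e-04]), 'ee_pos': array([ 0.55709701, -0.34510605,  0.05876297]), 'tcp_rot': array([-1.79976912e+02,  5.59864977e-02,  1.69511105e+02]), 'wrist_force': array([-0.13342508,  0.6617738 ,  0.36321451]), 'torque': array([ 0.02559142, -0.01148771,  0.01258763]), 'grasp_force': 0.0, 'opening': 0.034231299615866684}
```

View pics/w3.png

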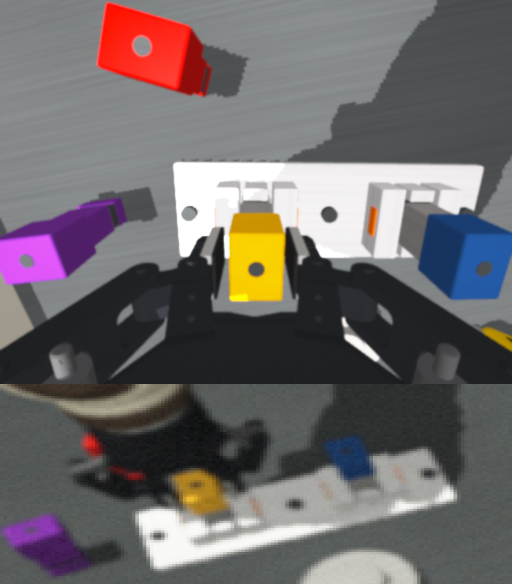

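Emit:
{"api": "send_rows", "payload": {"moves": [0,0,0,0,0,0,1,0,0,0,0,0,0,1,0,0,0,0,0,0,1], "squeeze": 30}}

```text
time: 9.82
ee_pos: [0.5569, -0.3449, 0.0584]
tcp_rot: [-180.0, 0.0, 169.5]
wrist_force: [-0.7, 0.2, 3.7]
opening: 0.0254
grasp_force: 32.1
```

Emit:
{"api": "send_rows", "payload": {"moves": [0,0,0,0,0,0,1,0,0,0,0,0,0,1], "squeeze": 110}}

```text
time: 10.07
ee_pos: [0.5571, -0.3449, 0.0585]
tcp_rot: [-180.0, 0.0, 169.5]
wrist_force: [-0.3, 1.7, 4.9]
opening: 0.0244
grasp_force: 108.3
```

Emit:
{"api": "send_rows", "payload": {"moves": [0,0,0.06,0,0,0,1,0,0,0.06,0,0,0,1,0,0,0.06,0,0,0,1,0,0,0.06,0,0,0,1,0,0,0.12,0,0,0,1,0,0,0.2,0,0,0,1,0,0,0.2,0,0,0,1,0,0,0.24,0,0,0,1]}}

```text
time: 11.08
ee_pos: [0.5573, -0.3452, 0.0844]
tcp_rot: [-180.0, 0.1, 169.5]
wrist_force: [0.6, 0.5, -3.6]
opening: 0.0249
grasp_force: 110.1
```

Emit:
{"api": "send_rows", "payload": {"moves": [0,0,0.3,0,0,0,1,0,0,0.4,0,0,0,1,0,0,0.7,0,0,0,1,0,0,0.8,0,0,0,1,0,0,0.8,0,0,0,1,0,0,0.8,0,0,0,1,0,0,0.8,0,0,0,1,0,0,0.4,0,0,0,1]}}

```text
time: 12.08
ee_pos: [0.5572, -0.3451, 0.2103]
tcp_rot: [-180.0, 0.1, 169.5]
wrist_force: [0.6, 0.3, -3.2]
opening: 0.0249
grasp_force: 110.1
```

Run:
```python
from workcell import bot
import cv2,numpy as np
o=bot.get_obs(); print(o["time"],o["ee_pos"],o["tcp_rot"],o["wrist_force"],o["torque"],o["opening"])
d=bot.camera("wrist"); s=bot.camera("scene"); 
a=s["color"][150:290,50:230]
cv2.imwrite("pics/w4.png",np.hstack([d["color"][:,100:400,::-1],cv2.resize(a,(493,384),interpolation=3)[:,:,::-1]]))
```

```text
12.075 [ 0.55715881 -0.34507904  0.21027907] [-1.79951060e+02  1.24857090e-01  1.69517193e+02] [ 0.62138626  0.26429971 -3.22869302] [ 0.03646336 -0.01471608 -0.00939949] 0.024905195522779526
```

View pics/w4.png

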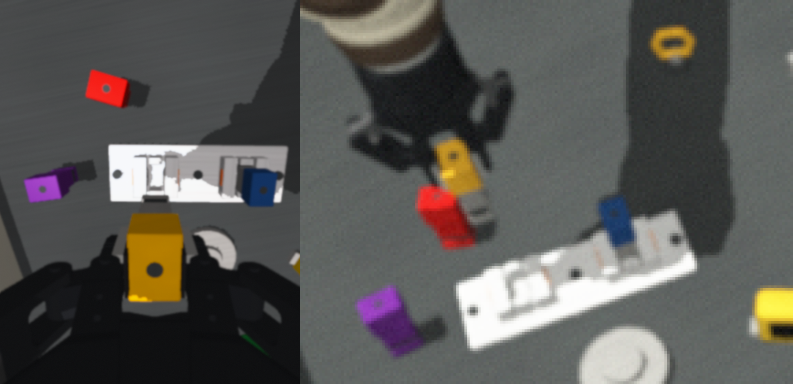

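Emit:
{"api": "send_rows", "payload": {"moves": [0.02,0.4,0,0,0,0.12,1,0.02,0.9,0,0,0,0.12,1,0.02,0.9,0,0,0,0.12,1,0.02,0.9,0,0,0,0.12,1,0.02,0.9,0,0,0,0.12,1,0.02,0.9,0,0,0,0.12,1,0.02,0.9,0,0,0,0.12,1,0.02,0.9,0,0,0,0.12,1]}}

```text
time: 13.18
ee_pos: [0.5608, -0.1759, 0.2081]
tcp_rot: [-180.0, 0.0, 177.8]
wrist_force: [0.2, -0.0, -3.6]
opening: 0.0246
grasp_force: 110.1
```

Emit:
{"api": "send_rows", "payload": {"moves": [0.02,0.9,0,0,0,0.12,1,0.02,0.9,0,0,0,0.12,1,0.02,0.9,0,0,0,0.12,1,0.02,0.9,0,0,0,0.12,1,0.02,0.9,0,0,0,0.12,1,0.02,0.9,0,0,0,0.12,1,0.02,0.9,0,0,0,0.12,1,0.02,0.9,0,0,0,0.12,1]}}

```text
time: 14.18
ee_pos: [0.5647, 0.0041, 0.2081]
tcp_rot: [-180.0, 0.0, -173.9]
wrist_force: [0.1, -0.5, -3.0]
opening: 0.0243
grasp_force: 110.1
```

Emit:
{"api": "send_rows", "payload": {"moves": [0.02,0.9,0,0,0,0.12,1,0.02,0.9,0,0,0,0.12,1,0.02,0.9,0,0,0,0.12,1,0.02,0.9,0,0,0,0.12,1,0.02,0.9,0,0,0,0.12,1,0.02,0.5,0,0,0,0.12,1,0.04,0.07,0,0,0,0,1,0,0,0,0,0,0,1]}}

```text
time: 15.18
ee_pos: [0.5689, 0.1291, 0.208]
tcp_rot: [-180.0, -0.0, -167.8]
wrist_force: [-0.0, -0.4, -4.1]
opening: 0.0243
grasp_force: 110.1
```

Run:
```python
from workcell import bot
from h import *
import pickle
o=bot.get_obs(); p=o["ee_pos"]; print(o["time"],p,o["tcp_rot"])
d=bot.camera("wrist"); pickle.dump((d,p),open("w5.pkl","wb"))
x0,y0=p[0]-.06,p[1]-.05
xs=np.arange(x0,p[0]+.06,.00025); ys=np.arange(y0,p[1]+.05,.00025); z=p[2]+.0315
Y,X=np.meshgrid(ys,xs); P=proj(d,np.stack([X,Y,X*0+z],-1)).astype(np.float32).reshape(X.shape+(2,))
w=cv2.remap(d["color"],P[...,0],P[...,1],cv2.INTER_CUBIC)
m=cv2.inRange(cv2.cvtColor(w,cv2.COLOR_RGB2HSV),(18,110,60),(36,255,255)); m=cv2.morphologyEx(m,cv2.MORPH_OPEN,np.ones((7,7)))
for c in cv2.findContours(m,cv2.RETR_EXTERNAL,2)[0]:
    if cv2.contourArea(c)<3000: continue
    r=cv2.minAreaRect(c); print("ctr rel TCP",x0+r[0][1]*.00025-p[0],y0+r[0][0]*.00025-p[1],"size",np.array(r[1])*.25,"ang",r[2])
cv2.circle(w,(int((p[1]-y0)/.00025),int((p[0]-x0)/.00025)),3,(255,0,0),-1)
t=bot.camera("top")["color"][140:270,145:275]
cv2.imwrite("pics/w5.png",np.hstack([w[:480,:,::-1],cv2.resize(t,(400,480))[:,:,::-1]]))
```

```text
15.175 [0.56885205 0.12906062 0.20797108] [-1.79984387e+02 -8.61322861e-03 -1.67815378e+02]
ctr rel TCP -0.005311225891113214 -0.0015713272094726727 size [45.53359604 26.29521942] ang 77.9432373046875
```

View pics/w5.png

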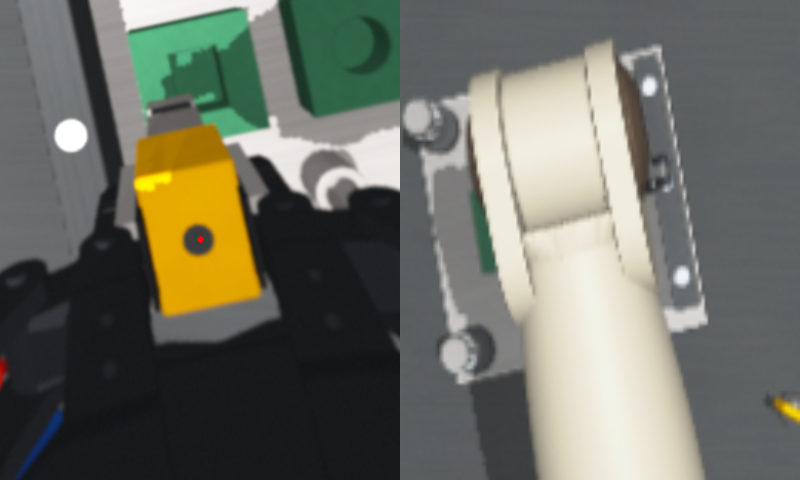

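Emit:
{"api": "send_rows", "payload": {"moves": [0.02,0.46,0,0,0,0,1,0.025,0.46,0,0,0,0,1,0,0,-0.6,0,0,0,1,0,0,-0.8,0,0,0,1,0,0,-0.8,0,0,0,1,0,0,-0.6,0,0,0,1,0,0,0,0,0,0,1]}}

```text
time: 16.15
ee_pos: [0.5691, 0.1521, 0.1363]
tcp_rot: [-180.0, -0.2, -167.8]
wrist_force: [-0.0, 0.2, -3.0]
opening: 0.0247
grasp_force: 110.1
```

Run:
```python
from workcell import bot
from h import *
o=bot.get_obs(); p=o["ee_pos"]; print(o["time"],p,o["tcp_rot"],o["wrist_force"])
d=bot.camera("wrist"); s=bot.camera("scene")
c,q=.97740,.21132 # yaw 12.2
R=np.array([[c,-q],[q,c]])
def draw(d,ctr,z,lx,ly,col,im):
    k=np.array([[-1,-1],[1,-1],[1,1],[-1,1]])*[lx/2,ly/2]@R.T+ctr
    P=proj(d,np.c_[k,np.full(4,z)]); cv2.polylines(im,[np.round(P*16).astype(int)],1,col,1,cv2.LINE_AA,4)
ims=[]
for e in(d,s):
    im=e["color"].copy()
    ims.append(im)
h=np.array([.570,.152])
for e,im in zip((d,s),ims):
    draw(e,h,.06,.08,.08,(255,0,0),im)
    draw(e,h,.06,.042,.032,(255,0,255),im)
    draw(e,p[:2],p[2]-.0485,.03,.02,(0,255,255),im)
w=ims[0][40:240,150:400]; s2=ims[1][100:220,215:365]
cv2.imwrite("pics/w6.png",np.vstack([cv2.resize(w,(400,320),interpolation=3),cv2.resize(s2,(400,280),interpolation=3)])[:,:,::-1])
```

```text
16.15 [0.56913505 0.15213025 0.13631651] [-1.79989259e+02 -1.52580444e-01 -1.67793375e+02] [-0.03298798  0.21195894 -3.04484961]
```

View pics/w6.png

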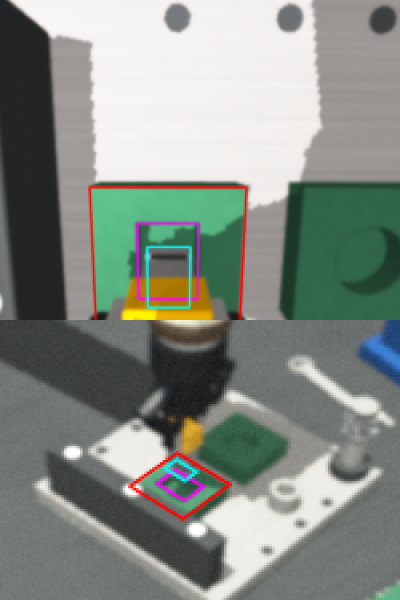

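Emit:
{"api": "send_rows", "payload": {"moves": [0.02,0,-0.35,0,0,0,1,0,0,-0.35,0,0,0,1,0,0,0,0,0,0,1,0,0,0,0,0,0,1,0,0,0,0,0,0,1,0,0,0,0,0,0,1]}}

```text
time: 17.0
ee_pos: [0.5706, 0.1524, 0.1208]
tcp_rot: [-180.0, 0.0, -167.8]
wrist_force: [0.0, 0.3, -3.8]
opening: 0.0246
grasp_force: 110.0
```

Run:
```python
from workcell import bot
from h import *
o=bot.get_obs(); p=o["ee_pos"]; print(o["time"],p,o["tcp_rot"],o["wrist_force"],o["opening"],o["qd"])
d=bot.camera("wrist"); s=bot.camera("scene")
c,q=.97740,.21132
R=np.array([[c,-q],[q,c]])
def draw(d,ctr,z,lx,ly,col,im):
    k=np.array([[-1,-1],[1,-1],[1,1],[-1,1]])*[lx/2,ly/2]@R.T+ctr
    P=proj(d,np.c_[k,np.full(4,z)]); cv2.polylines(im,[np.round(P*16).astype(int)],1,col,1,cv2.LINE_AA,4)
h=np.array([.570,.152]); im=d["color"].copy()
draw(d,h,.06,.08,.08,(255,0,0),im); draw(d,p[:2],p[2]-.0485,.03,.02,(0,255,255),im); draw(d,p[:2],p[2]-.0485+.08,.036,.026,(255,0,255),im)
cv2.imwrite("pics/w7.png",np.vstack([cv2.resize(im[130:320,180:330],(450,570),interpolation=3)])[:,:,::-1])
cv2.imwrite("pics/w7b.png",np.hstack([cv2.resize(im[130:320,180:330],(450,570),interpolation=3),cv2.resize(s["color"][110:215,255:320],(350,570),interpolation=3)])[:,:,::-1])
```

```text
17.0 [0.57056691 0.15238549 0.12078222] [-1.79999423e+02  2.27602808e-02 -1.67794845e+02] [ 0.03172507  0.30634538 -3.78597113] 0.024576840996388214 [ 0.0036593  -0.01934404 -0.11321186 -0.04688781  0.02064617 -0.03834901]
```

View pics/w7b.png

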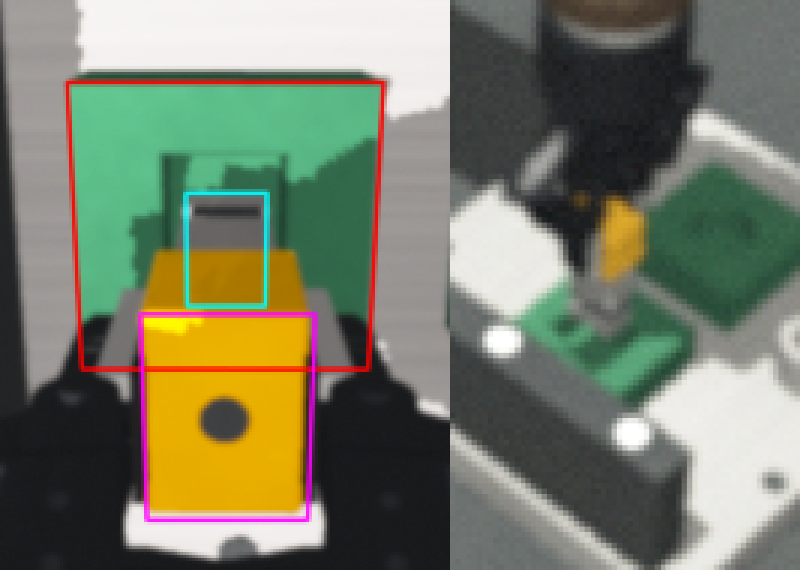

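Run:
```python
from workcell import bot
from h import *
import pickle
d5,p5=pickle.load(open("w5.pkl","rb"))
d=bot.camera("wrist"); p=bot.get_obs()["ee_pos"]
for e,p in((d5,p5),(d,p)):
  for off in(.0315,.027):
    R=np.array([[.9774,-.21132],[.21132,.9774]])
    a=np.arange(-.03,.03,.00025); b=np.arange(-.03,.03,.00025); B,A=np.meshgrid(b,a)
    XY=np.stack([A,B],-1)@R.T+p[:2]
    P=proj(e,np.concatenate([XY,np.full(A.shape+(1,),p[2]+off)],-1)).astype(np.float32).reshape(A.shape+(2,))
    w=cv2.remap(e["color"],P[...,0],P[...,1],cv2.INTER_CUBIC); v=w[...,0].astype(int)-w[...,2]
    for name,line,ax in(("y",v[115:140].mean(0),b),("x",v[:,100:140].mean(1),a),("y@-12",v[65:80].mean(0),b)):
        k=np.where(line>60)[0]; print(off,name,(ax[k[0]]*1e3).round(1),(ax[k[-1]]*1e3).round(1))
```

```text
0.0315 y -13.0 12.0
0.0315 x -28.0 17.0
0.0315 y@-12 -13.2 12.3
0.027 y -13.5 12.5
0.027 x -26.5 20.5
0.027 y@-12 -13.7 13.0
0.0315 y -13.0 12.0
0.0315 x -28.0 16.8
0.0315 y@-12 -13.2 12.3
0.027 y -13.5 12.5
0.027 x -26.5 20.3
0.027 y@-12 -13.7 13.0
```

Emit:
{"api": "send_rows", "payload": {"moves": [0,0,-0.06,0,0,0,1,0,0,0,0,0,0,1,0,0,0,0,0,0,1,0,0,0,0,0,0,1]}}

```text
time: 17.65
ee_pos: [0.5705, 0.1524, 0.119]
tcp_rot: [-180.0, 0.0, -167.8]
wrist_force: [0.2, 0.2, -3.6]
opening: 0.0241
grasp_force: 110.0
```

Run:
```python
from workcell import bot
from h import *
d=bot.camera("wrist"); o=bot.get_obs(); p=o["ee_pos"]; print(o["time"],p,o["tcp_rot"],np.abs(o["qd"]).max())
R=np.array([[.9774,-.21132],[.21132,.9774]])
a=np.arange(-.055,.0,.00025); b=np.arange(-.05,.05,.00025); B,A=np.meshgrid(b,a)
XY=np.stack([A,B],-1)@R.T+p[:2]
P=proj(d,np.concatenate([XY,np.full(A.shape+(1,),.06)],-1)).astype(np.float32).reshape(A.shape+(2,))
w=cv2.remap(d["color"],P[...,0],P[...,1],cv2.INTER_CUBIC); g=cv2.GaussianBlur(w,(0,0),2)[...,1].astype(float)
gx=np.gradient(g[:,170:230].mean(1)); gy=np.gradient(g[145:165].mean(0)); gyb=np.gradient(g[85:105].mean(0))
def pk(v,ax):
    k=[i for i in range(2,len(v)-2) if abs(v[i])==np.abs(v[max(0,i-6):i+7]).max() and abs(v[i])>1]; return [((ax[i]*1e3).round(1),v[i].round(1)) for i in k]
print("x edges",pk(gx,a)); print("y edges pocket",pk(gy,b)); print("y edges block",pk(gyb,b))
cv2.imwrite("pics/w8.png",cv2.resize(w[:,:,::-1],(800,440)))
```

```text
17.7 [0.57046984 0.15236046 0.11906514] [ 1.79999284e+02  3.05041640e-03 -1.67795960e+02] 0.058702332487532975
x edges [(np.float64(-43.5), np.float64(-19.6)), (np.float64(-40.7), np.float64(14.2)), (np.float64(-23.0), np.float64(-2.2)), (np.float64(-18.7), np.float64(-4.1)), (np.float64(-12.7), np.float64(-3.6)), (np.float64(-8.5), np.float64(-6.4)), (np.float64(-5.7), np.float64(5.6))]
y edges pocket [(np.float64(-40.5), np.float64(4.2)), (np.float64(-16.7), np.float64(-11.8)), (np.float64(-10.2), np.float64(8.4)), (np.float64(-0.7), np.float64(-8.1)), (np.float64(7.5), np.float64(-1.5)), (np.float64(15.8), np.float64(9.1)), (np.float64(23.5), np.float64(-4.6)), (np.float64(39.3), np.float64(4.9))]
y edges block [(np.float64(-40.2), np.float64(4.1)), (np.float64(39.0), np.float64(-2.3)), (np.float64(41.3), np.float64(4.1)), (np.float64(43.8), np.float64(-2.3)), (np.float64(47.5), np.float64(-2.6))]
```

View pics/w8.png

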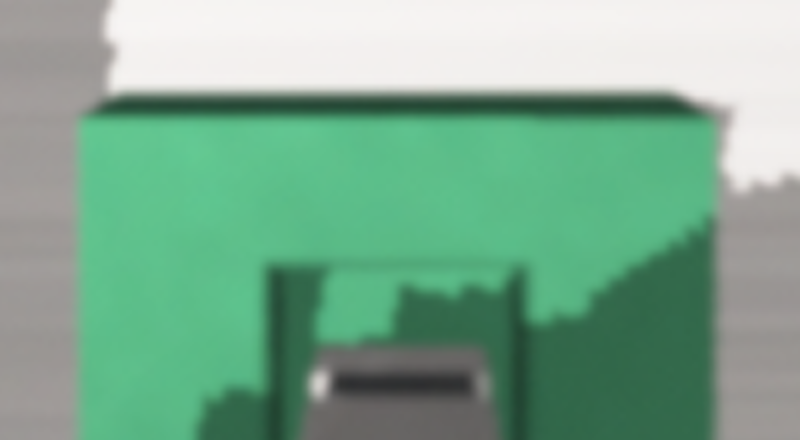

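```bash
python3 -c "
from workcell import bot
print(bot.job_done())"
```

```text
the job is handed in; nothing more can be done
None
```

I pulled the yellow insert out of the rail and handed the job in with it held still over the rectangular pocket. Its foot is about 10 mm above the mouth, centred to within about 1 mm by the wrist camera, upright and square; nothing showed contact with the press tool.

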